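# Restart the hung receiver

### The arm

A 6-joint arm with a two-finger parallel gripper is mounted at the origin on the work surface. World frame = base frame: x ahead of the robot, y to its left, z up, the work surface at z = 0. Lengths are in m, angles in rad, forces in N, time in s.
With the tool pointing down it reaches from about 0.35 to 0.775 m from the base axis. Payload 7.3 kg.
Tool frame: the origin (TCP) lies at the very end of the fingers, on their centre line; the grasp point (between the pads) lies 19 mm behind it; z points along the fingers, y is the line along which they close (so a half turn about z gives the same grasp; the last joint's range is limited). The gripper opens to 92 mm and grips with 3 to 60 N. Pads are 19 mm wide; open, the fingers measure 130 mm over their backs; the gripper's body (75 mm by 190 mm) begins 47 mm behind the grasp point.
Start: joints at [1.065, 0.342, 1.524, -0, 1.275, -0.146], TCP at [0.185, 0.491, 0.189] pointing down, gripper open.
Joint ranges: [-2.53, 2.53], [-0.77, 2.02], [0.04, 2.7], [-1, 4.14], [0.28, 2.66], [-3.11, 3.11]. Speed limits (rad/s): [2.57, 2.57, 3.14, 3.14, 3.14, 3.14].

### API

Orientations are given as [roll, pitch, yaw] about the fixed x, y, z axes, in that order (R = Rz(yaw) Ry(pitch) Rx(roll)).
In Python, from cell import * gives the robot as it stands.
- The arm moves only by the tool step_arm, never from a script. Its argument "commands" is a list of rows, each a list of 7 numbers: the opening, from 0 (shut) to 1 (fully open), then the shift along the world's x, y, z in cm, then the turn, a rotation vector about the world's x, y, z in rad. A call has 1 to 5 rows; each row is the pose to reach, as a shift and turn from the pose commanded when the call began; what a row does not reach only later rows make up. A row lasts 1/12 s, in which the tool goes at most 41.7 mm and 7.16 degrees, less where a joint would pass 70% of its speed; a pose out of reach is approached as far as the arm can. A call with a gripper value outside its range is refused whole. The fingers move at their own pace and stop on an object; "grip_force" is the grip in N (left out, the last holds). Time passes only in rows, so rows that repeat a pose let the fingers close. It gives the time, the measured TCP pose, the force, the opening and the grip force at its end, in the units of the state.
- observe(): the state, without advancing time (a new reading comes with each control period).
- read_camera(name): name is "scene" or "top" or "wrist"; returns the picture (420x560x3 uint8, red, green, blue); there is no depth.
- camera_model(name): a dict with "vfov" (degrees; the focal length in pixels is half the picture's height over the tangent of half this angle, whatever the lens; pixels are square), "cx", "cy" (the principal point, pixels), "world_to_cam" (4x4, takes a point from world to camera coordinates). Camera axes: x right, y up, looking along -z (the intrinsics and any distortion apply to the point x, -y, -z); pixel columns grow to the right and rows downward; lengths in m; the calibration is good to about 2 mm. A picture is of the moment at which its call begins: read the wrist's pose just before it. camera_model takes no time and is no camera call; for the wrist camera it gives the pose at the moment of the call.
- hand_in(): hands the job in; it is judged then, once.
The state is a dict: "time": time; "qpos": joint angles; "qvel": joint speeds; "joint_efforts": joint torques, N m; "tool_pos": TCP position; "tool_rot": TCP orientation; "contact_force": force on the tool from outside, world axes, zero at the start; "torque": the same for the moment, N m; "opening": finger opening in m; "grip_force": force on a finger pad.
Only numpy, scipy, OpenCV 4.12 (cv2) and the standard library are available. Lean on these libraries where they do the work, as an engineer would, in place of code of your own. Each camera call takes 0.05 s, during which the arm holds its last target. There are 200 camera calls.

### The job

The receiver with the yellow band has hung: with the fingertips and without gripping anything, push its sliding guard fully open by the white tab, then press the green button underneath gently all the way down and let it spring back. Withdraw, leaving the guard open and the receiver standing where it was. Do not press its red button, and leave the brass attenuator on top of it, the other two receivers and everything else on the bench alone.

Things in the scene. Friction and masses are not known exactly. Their poses are not given: they have to be found in the camera images.
- yellow_receiver: Loose black receiver box, YELLOW band on top along its +y edge. 150 (x) x 170 (y) x 50 mm (z), 0.85 kg, slides if pushed over about 4 N. Origin: centre of underside, z up, front to -x. On its flat top, at x, y mm: green restart button (-25, -35) under a guard sliding to +y; bare red standby button (45, -50); loose attenuator near (50, 25). The three receivers differ only in band colour.
- blue_receiver: The same kind of receiver with a BLUE band: leave it alone, its guard may be open or shut. Origin at the centre of its underside.
- red_receiver: The same kind of receiver with a RED band: leave it alone, its guard may be open or shut. Origin at the centre of its underside.
- yellow_guard (a joint): Opening of the yellow-band receiver's guard, m: 0 shut over the green button, 0.060 fully open at a hard stop; starts at 0 to 0.010. Slides along the receiver's +y with about 1 N, stays where left. Grey plate 66 (x) x 44 (y) x 4 mm, top 67 mm above the bench, between rails 13 mm high, 60 mm apart inside. From 0.045 on, shut fingertips can reach the button.
- yellow_guard_tab (a point): Middle of the top edge of the white tab standing on the middle of the yellow-band receiver's guard plate. Tab 32 (x) x 8 (y, along the slide) x 25 mm high; this point is 25 mm above the plate, 92 mm above the bench. Moves with the guard; axes as the receiver's.
- yellow_restart (a joint): How far the yellow-band receiver's green restart button is pressed, m: 0 up, 0.008 fully down. It springs back by itself; the spring pushes back with about 0.6 N at first and 5.4 N at full depth (hard stop); 5.5 mm counts as pressed.
- yellow_restart_top (a point): Centre of the top of that green button (28 mm diameter), 10 mm above the receiver's top, 60 mm above the bench, 3 mm under the guard plate while that is shut. Moves with the button; axes as the receiver's.
- yellow_standby (a joint): How far the yellow-band receiver's red standby button (22 mm diameter, 10 mm proud of the top, same spring) is pressed, m: 0 up, 0.008 down. Not to be pressed.
- attenuator: Small loose brass attenuator standing on top of the yellow-band receiver: diameter 22 mm, 32 mm high, 40 g. Origin at the centre of its underside. Leave alone.
- power_brick: Loose black power brick lying on the bench, 110 x 55 x 32 mm. Origin at the centre of its underside. Leave alone.
- mug: Loose white mug, 80 mm across, 90 mm high. Origin at the centre of its underside. Leave alone.
- tape: Loose roll of blue tape lying flat, 90 mm outside diameter, 20 mm high. Origin at the centre of its underside. Leave alone.
- drive: Loose silver disk drive lying flat, 115 x 78 x 16 mm. Origin at the centre of its underside. Leave alone.
Not all that is in view belongs to the job. What is shaped like the yellow_receiver but orange is not meant.

How it is judged:
By the outcome, as a careful person would: the job done as asked, in the order asked, and still so for the second after the job is handed in, with the robot touching nothing.
It also fails if it takes over 48 s, if anything falls off the work surface, if the arm or the gripper's body presses on something with over 40 N, if the wrist force passes 120 N, or if a joint passes its speed limit or range.

## Working session

There is one attempt and no reset: what is moved stays moved. The work goes in short steps, Python scripts to look and compute and a tool call to move; the robot and the scene stay as the last step left them, time stands still between calls to the robot, and variables do not carry over. Pictures are saved under pics/ and viewed, at most 10 in all, crops included, and the job is handed in when it is done.

Besides the shell and the picture viewer there is one more tool, called after "Emit:" by a JSON object that holds its "api" and its "payload", one argument or row to a line. step_arm: Moves the arm, as the interface text tells. Its arguments: {"type":"object","properties":{"commands":{"type":"array"},"grip_force":{"type":"number"}},"required":["commands"]}

```bash
mkdir -p pics; ls
python3 - <<'E'
from cell import *
import cv2
for n in("top","scene"):
    cv2.imwrite(f"pics/{n}0.png",read_camera(n)[:,:,::-1]); m=camera_model(n); print(m)
print(observe())
E
```

```text
pics
{'vfov': 46.531758635277, 'cx': 278.740238212712, 'cy': 205.3702222492064, 'world_to_cam': array([[ 0.07496021, -0.99718466,  0.00192813, -0.04562499],
       [ 0.97582217,  0.07375218,  0.20574672, -0.52864912],
       [-0.20530968, -0.01354131,  0.97860338, -1.27759993],
       [ 0.        ,  0.        ,  0.        ,  1.        ]])}
{'vfov': 42.36443271059203, 'cx': 280.9770513860692, 'cy': 205.62346864354228, 'world_to_cam': array([[-0.47039343,  0.88241946,  0.00811958,  0.27389006],
       [-0.50546355, -0.276968  ,  0.81718745,  0.19364245],
       [ 0.72335097,  0.38029545,  0.5763148 , -1.76893299],
       [ 0.        ,  0.        ,  0.        ,  1.        ]])}
{'time': 0.1, 'qpos': array([ 1.06500804e+00,  3.42654629e-01,  1.52489477e+00,  1.41173447e-05,
        1.27541128e+00, -1.46022742e-01]), 'qvel': array([-0.00066371, -0.00175903, -0.00285018, -0.00047082,  0.0003045 ,
        0.0015822 ]), 'joint_efforts': array([ 1.82524454e-03, -4.32001483e+01, -2.44694978e+01,  7.20403902e-02,
        5.26913849e-02, -6.69203018e-05]), 'tool_pos': array([0.18461606, 0.49103612, 0.188023  ]), 'tool_rot': array([-3.14024115e+00, -2.12410260e-04,  2.78182285e+00]), 'contact_force': array([-0.11802486, -0.6449708 ,  0.57636665]), 'torque': array([0.02648144, 0.04747489, 0.02118658]), 'grip_force': 0.0, 'opening': 0.09159484623535222}
```

View pics/top0.png

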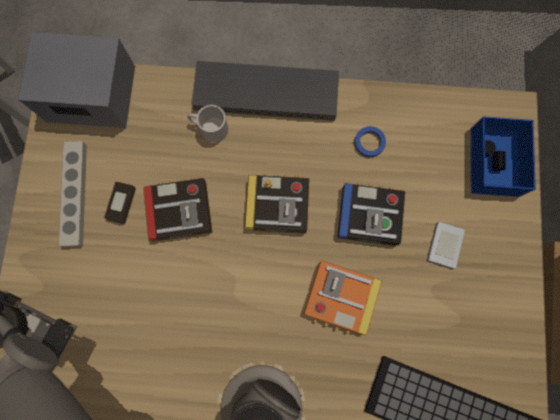

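View pics/scene0.png

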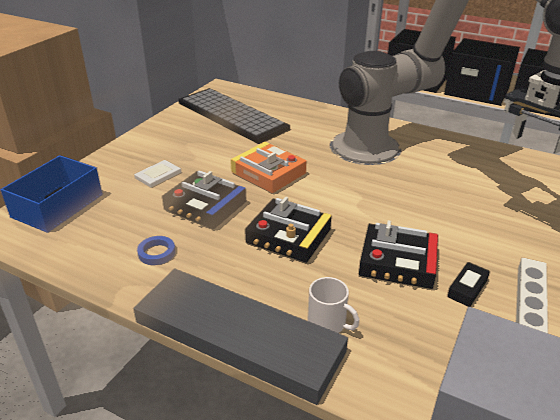

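Candidates: black receiver with yellow band at top (278,204), red band (178,210), blue band (371,214), and an orange decoy with a yellow band (343,298). By the description I choose (278,204), and check it in a crop.

```bash
cat > h.py <<'E'
from cell import *
import cv2, numpy as np
def ray(m,u,v,z):
    f=210/np.tan(np.radians(m["vfov"]/2)); W=m["world_to_cam"]; R=W[:3,:3]; c=-R.T@W[:3,3]
    d=R.T@np.array([(u-m["cx"])/f,-(v-m["cy"])/f,-1]); return c+d*(z-c[2])/d[2]
def proj(m,p):
    f=210/np.tan(np.radians(m["vfov"]/2)); q=m["world_to_cam"]@np.append(p,1)
    return np.array([m["cx"]-f*q[0]/q[2], m["cy"]+f*q[1]/q[2]])
E
python3 - <<'E'
from h import *
im=cv2.imread("pics/top0.png"); m=camera_model("top")
c=im[160:250,230:330]; cv2.imwrite("pics/crop.png",cv2.resize(c,None,fx=6,fy=6,interpolation=cv2.INTER_CUBIC))
hsv=cv2.cvtColor(im,cv2.COLOR_BGR2HSV)
k=cv2.inRange(hsv,(20,140,90),(35,255,255)); k[:, :235]=0;k[:,265:]=0;k[:165]=0;k[245:]=0
r=cv2.minAreaRect(cv2.findNonZero(k)); print(r)
b=cv2.boxPoints(r); P=np.array([ray(m,*q,.05)[:2] for q in b]); print(b,P, P.mean(0))
E
```

```text
((250.24716186523438, 202.41917419433594), (8.530651092529297, 53.34071350097656), 3.6913859844207764)
[[244.27359 228.75958]
 [247.7078  175.52954]
 [256.22073 176.07877]
 [252.78653 229.3088 ]] [[0.45997373 0.08263223]
 [0.60950417 0.08649479]
 [0.60971546 0.06281428]
 [0.46021013 0.05948983]] [0.53485087 0.07285778]
```

View pics/crop.png

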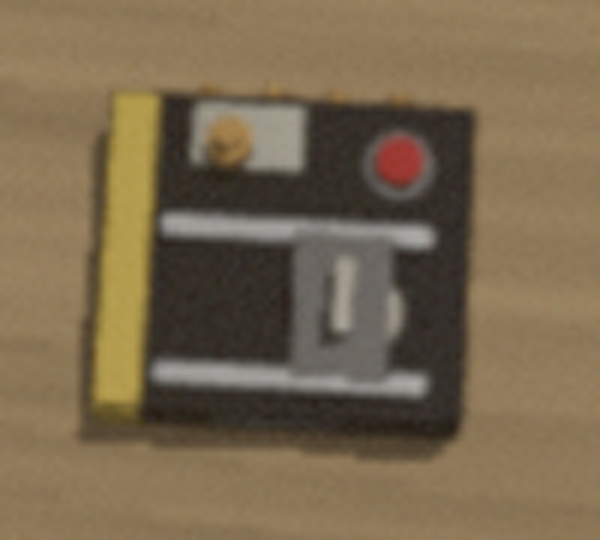

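The crop shows a black box with the yellow band on the left, the attenuator at (228,140), the red button at (400,160), and the guard with its white tab at (343,293), slightly open. That is the right receiver. I'll shut the fingers and go above it.

Emit:
{"api": "step_arm", "payload": {
  "commands": [
    [0,4,-7,0.3,0,0,-0.12],
    [0,8,-13,0.6,0,0,-0.24],
    [0,10,-17,1,0,0,-0.36],
    [0,12,-20,1,0,0,-0.48],
    [0,14,-23,1,0,0,-0.6]
  ]
}}

```text
time: 0.52
tool_pos: [0.2925, 0.3115, 0.197]
tool_rot: [-3.141, 0.0, 2.177]
contact_force: [0.4, 1.1, -0.3]
opening: 0.0632
grip_force: 0.0
```

Emit:
{"api": "step_arm", "payload": {
  "commands": [
    [0,2,-3.5,0,0,0,-0.12],
    [0,4,-7,0,0,0,-0.24],
    [0,6,-10.5,0,0,0,-0.36],
    [0,8,-14,0,0,0,-0.48],
    [0,10,-17.5,0,0,0,-0.587]
  ]
}}

```text
time: 0.93
tool_pos: [0.3926, 0.1363, 0.197]
tool_rot: [-3.142, -0.0, 1.589]
contact_force: [-0.5, 0.8, 0.0]
opening: 0.0299
grip_force: 0.0
```

Emit:
{"api": "step_arm", "payload": {
  "commands": [
    [0,2,-3.5,0,0,0,0],
    [0,4,-7,0,0,0,0],
    [0,6,-10.5,0,0,0,0],
    [0,8.5,-14.5,0,0,0,0],
    [0,8.5,-14.5,0,0,0,0]
  ]
}}

```text
time: 1.35
tool_pos: [0.48, -0.012, 0.1965]
tool_rot: [3.14, 0.002, 1.59]
contact_force: [0.6, 0.4, -0.5]
opening: 0.0006
grip_force: 0.0
```

Run:
```python
from h import *
import pickle
o=observe(); print(o["time"],o["tool_pos"],o["tool_rot"],o["opening"],o["contact_force"])
m=camera_model("wrist"); cv2.imwrite("pics/w1.png",read_camera("wrist")[:,:,::-1]); pickle.dump(m,open("w1.pkl","wb")); print(m)
```

```text
1.35 [ 0.4799787  -0.01202698  0.19654371] [3.14042960e+00 2.05986083e-03 1.59026444e+00] 0.0006487639913885277 [ 0.6139693   0.35798291 -0.45373563]
{'vfov': 62.29239766841566, 'cx': 271.7153892870764, 'cy': 209.22186282631225, 'world_to_cam': array([[ 0.99980212,  0.01985651,  0.00119856, -0.48004782],
       [-0.01861897,  0.95529972, -0.29505215,  0.06118586],
       [-0.00700369,  0.29497145,  0.9554804 , -0.392271  ],
       [ 0.        ,  0.        ,  0.        ,  1.        ]])}
```

View pics/w1.png

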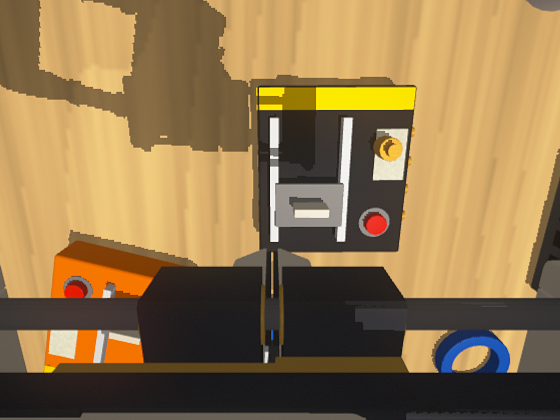

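The wrist view shows the receiver: band at (336,98), tab top strip at about (311,212), red button (375,222), attenuator (389,148). Next I measure these.

Run:
```python
from h import *
import pickle
m=pickle.load(open("w1.pkl","rb")); im=cv2.imread("pics/w1.png"); hsv=cv2.cvtColor(im,cv2.COLOR_BGR2HSV)
def box(k,z,n):
    r=cv2.minAreaRect(cv2.findNonZero(k)); P=np.array([ray(m,*q,z)[:2] for q in cv2.boxPoints(r)]); print(n,r,'\n',P.round(4),P.mean(0).round(4))
def roi(k,x0,x1,y0,y1):
    o=np.zeros_like(k);o[y0:y1,x0:x1]=k[y0:y1,x0:x1];return o
box(roi(cv2.inRange(hsv,(20,150,60),(35,255,255)),250,425,75,115),.05,"band")
print(im[190:222:2,311])
box(roi(cv2.inRange(hsv,(0,0,180),(180,80,255)),284,336,190,222),.092,"tab")
box(roi(cv2.inRange(hsv,(0,0,180),(180,60,255)),262,284,110,250),.063,"railL")
box(roi(cv2.inRange(hsv,(0,0,180),(180,60,255)),334,354,110,250),.063,"railR")
box(roi(cv2.inRange(hsv,(0,180,100),(8,255,255)),355,395,200,240),.06,"red")
```

```text
band ((335.992431640625, 97.81095123291016), (23.364904403686523, 160.13772583007812), 89.63272094726562) 
 [[0.4637 0.0801]
 [0.613  0.084 ]
 [0.6161 0.0631]
 [0.464  0.0592]] [0.5392 0.0716]
[[143 150 157]
 [144 151 157]
 [144 150 157]
 [148 153 159]
 [ 65  67  70]
 [ 71  74  77]
 [ 86  95 101]
 [ 95 107 113]
 [ 94 106 114]
 [ 89 101 108]
 [205 228 238]
 [221 238 245]
 [219 236 244]
 [221 237 245]
 [137 140 146]
 [141 147 153]]
tab ((312.0, 213.5), (7.0, 34.0), 90.0) 
 [[ 0.5017 -0.0266]
 [ 0.5326 -0.026 ]
 [ 0.5331 -0.0327]
 [ 0.502  -0.0333]] [ 0.5173 -0.0296]
railL ((273.9999694824219, 179.5), (7.999999046325684, 122.99998474121094), 0.0) 
 [[ 0.4797 -0.0693]
 [ 0.4774  0.0526]
 [ 0.4848  0.0528]
 [ 0.4879 -0.0692]] [ 0.4825 -0.0083]
railR ((343.9085388183594, 179.46304321289062), (8.608203887939453, 123.69615173339844), 3.5763344764709473) 
 [[ 0.547  -0.0679]
 [ 0.545   0.0544]
 [ 0.553   0.0541]
 [ 0.5559 -0.0683]] [ 0.5502 -0.0069]
red ((375.32354736328125, 223.2941436767578), (21.10059928894043, 20.372989654541016), 75.96376037597656) 
 [[ 0.573  -0.041 ]
 [ 0.5924 -0.0354]
 [ 0.6001 -0.0572]
 [ 0.5804 -0.0631]] [ 0.5865 -0.0492]
```

Emit:
{"api": "step_arm", "payload": {
  "commands": [
    [0,2,-2.7,0,0,0,0],
    [0,3.7,-5,0,0,0,0.003],
    [0,3.7,-5,-3,0,0,0.003],
    [0,3.7,-5,-6,0,0,0.003],
    [0,3.7,-5,-6,0,0,0.003]
  ]
}}

```text
time: 1.82
tool_pos: [0.5103, -0.055, 0.1319]
tool_rot: [-3.131, -0.003, 1.598]
contact_force: [-1.2, 0.8, -0.8]
opening: 0.0003
grip_force: 0.0
```

Emit:
{"api": "step_arm", "payload": {
  "commands": [
    [0,0,0,-2,0,0,0],
    [0,0,0,-4,0,0,0],
    [0,0,0,-6,0,0,0],
    [0,0,0,-6.1,0,0,0],
    [0,0,0,-6.1,0,0,0]
  ]
}}

```text
time: 2.23
tool_pos: [0.5139, -0.0558, 0.0766]
tool_rot: [-3.14, -0.001, 1.599]
contact_force: [-0.5, 0.3, 0.2]
opening: 0.0002
grip_force: 0.0
```

Run:
```python
from h import *
o=observe(); print(o["time"],o["tool_pos"],o["tool_rot"],o["contact_force"])
m=camera_model("wrist"); cv2.imwrite("pics/w2.png",read_camera("wrist")[:,:,::-1])
```

```text
2.2333 [ 0.51386615 -0.05582441  0.07656815] [-3.14025858e+00 -5.42602707e-04  1.59883468e+00] [-0.53980869  0.29565975  0.19819901]
```

View pics/w2.png

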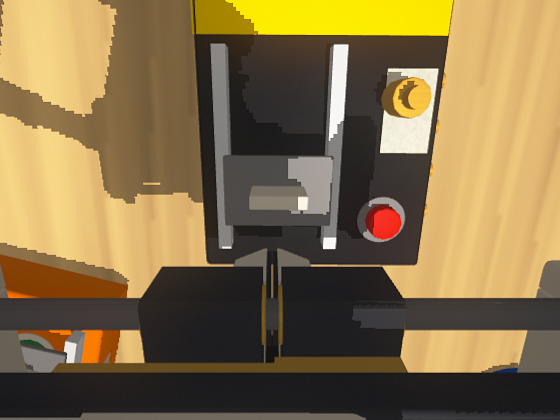

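The fingertip (272,250) stands behind the tab (278,200), above the rails. I start pushing along +y.

Emit:
{"api": "step_arm", "payload": {
  "commands": [
    [0,0.1,0.4,0,0,0,0],
    [0,0.2,0.8,0,0,0,-0.005],
    [0,0.2,1.1,0,0,0,-0.005],
    [0,0.2,1.4,0,0,0,-0.005],
    [0,0.2,1.7,0,0,0,-0.005]
  ]
}}

```text
time: 2.7
tool_pos: [0.5165, -0.0394, 0.0765]
tool_rot: [3.141, 0.0, 1.593]
contact_force: [0.4, -0.5, -0.8]
opening: 0.0002
grip_force: 0.0
```

Emit:
{"api": "step_arm", "payload": {
  "commands": [
    [0,0,0.3,0,0,0,0],
    [0,0,0.6,0,0,0,0],
    [0,0,0.9,0,0,0,0],
    [0,0,1.2,0,0,0,0],
    [0,0,1.5,0,0,0,0]
  ]
}}

```text
time: 3.12
tool_pos: [0.5163, -0.0245, 0.076]
tool_rot: [3.142, 0.0, 1.593]
contact_force: [-1.0, -0.6, -0.5]
opening: 0.0004
grip_force: 0.0
```

Emit:
{"api": "step_arm", "payload": {
  "commands": [
    [0,0,0.3,0,0,0,0],
    [0,0,0.6,0,0,0,0],
    [0,0,0.9,0,0,0,0],
    [0,-0.1,1.2,0,0,0,0],
    [0,-0.1,1.5,0,0,0,0]
  ]
}}

```text
time: 3.53
tool_pos: [0.5151, -0.0095, 0.076]
tool_rot: [-3.141, -0.0, 1.593]
contact_force: [-0.7, 0.5, -0.3]
opening: 0.0003
grip_force: 0.0
```

Run:
```python
from h import *
import pickle
o=observe(); print(o["time"],o["tool_pos"],o["tool_rot"],o["contact_force"])
m=camera_model("wrist"); cv2.imwrite("pics/w3.png",read_camera("wrist")[:,:,::-1]);pickle.dump(m,open("w3.pkl","wb"))
```

```text
3.5333 [ 0.51510706 -0.00948585  0.07602426] [-3.14142955e+00 -1.65273664e-05  1.59281343e+00] [-0.66874466  0.5303653  -0.33672091]
```

View pics/w3.png

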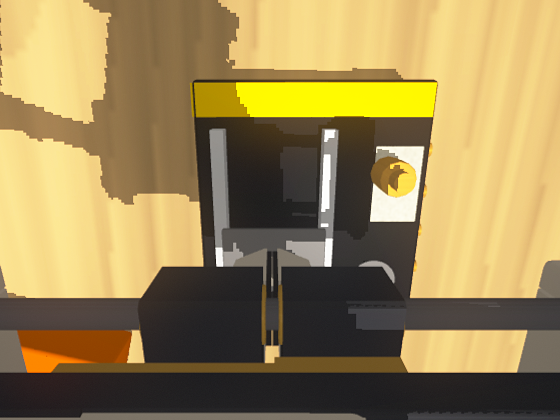

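The guard has moved with the fingers. Its far edge is at row 229, the band's far edge at row 82. Next I compute the opening.

Run:
```python
from h import *
import pickle
m=pickle.load(open("w3.pkl","rb")); 
print(ray(m,272,229,.067),ray(m,272,118,.05),ray(m,193.5,118,.05),ray(m,438,118,.05),ray(m,272,82,.05))
m=pickle.load(open("w1.pkl","rb")); print(ray(m,310,184,.067),ray(m,310,109.5,.05),ray(m,336,87,.05))
```

```text
[ 0.51541296 -0.00724791  0.067     ] [0.51390363 0.05987035 0.05      ] [0.46513462 0.05877722 0.05      ] [0.61702259 0.0621817  0.05      ] [0.5134273  0.08090178 0.05      ]
[ 0.51704721 -0.00788545  0.067     ] [0.51526793 0.06063739 0.05      ] [0.53847355 0.08128904 0.05      ]
```

Run:
```python
from h import *
import pickle
m=pickle.load(open("w3.pkl","rb")); print(proj(m,observe()["tool_pos"]))
for y in (-.0072,.026): print(proj(m,[.516,y,.067]))
W=m["world_to_cam"]; print(-W[:3,:3].T@W[:3,3])
t=read_camera("top")[:,:,::-1]; s=read_camera("scene")[:,:,::-1]
mt=camera_model("top"); print(proj(mt,[.5155,-.0296,.092]),proj(mt,[.5155,.004,.092]))
a=cv2.resize(t[160:250,230:330],(400,360),interpolation=2); b=cv2.resize(s[185:275,235:335],(400,360),interpolation=2)
cv2.imwrite("pics/c3.png",np.hstack([a,b]))
```

```text
[271.53496671 236.92590559]
[272.93151154 228.94832939]
[274.22095151 177.25477266]
[0.51355645 0.0689425  0.27305943]
[287.31903145 208.71966969] [274.66425433 207.78276223]
```

View pics/c3.png

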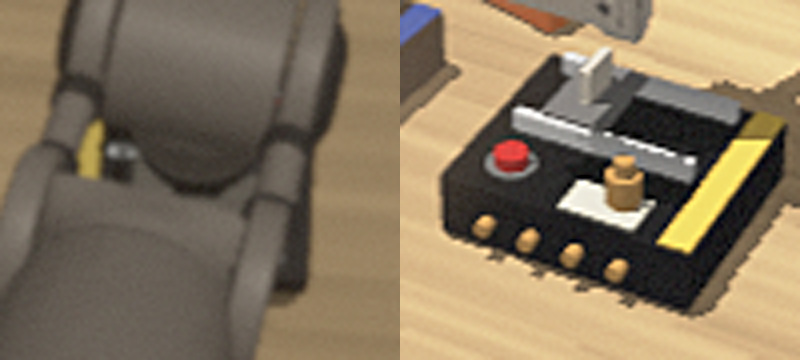

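The scene crop shows the tab upright and unmoved, with the gripper clear of it, so the guard was not pushed. I check where the fingertips really are.

Run:
```python
from h import *
import pickle
o=observe(); p=o["tool_pos"]; print(o["time"],p,o["qpos"])
ms=camera_model("scene"); m=camera_model("wrist")
for dz in (0,.01,.02,.03,.05,.066,.1): print(dz,proj(m,p+[0,0,dz]),proj(ms,p+[0,0,dz]))
print("tab",proj(ms,[.5155,-.0296,.092]),proj(ms,[.516,-.0296,.067]),"atten",proj(ms,[.59,.024,.082]))
s=read_camera("scene")[:,:,::-1]; cv2.imwrite("pics/c4.png",cv2.resize(s[75:275,200:400],(600,600),interpolation=2))
```

```text
3.6833 [ 0.51531333 -0.00959527  0.07608678] [-1.67374287e-01  4.45377123e-01  1.70722220e+00 -4.41131060e-05
  9.88858161e-01 -1.89739913e-01]
0 [271.45934699 237.62163595] [290.4249876  206.42072834]
0.01 [271.4489507  244.01403271] [290.4979024  203.14433896]
0.02 [271.43752034 251.04225202] [290.57144231 199.83986038]
0.03 [271.42489355 258.80612216] [290.64561542 196.50692981]
0.05 [271.39521146 277.05683525] [290.79589418 189.75423009]
0.066 [271.36595333 295.04686879] [290.91800977 184.26702839]
0.1 [271.27810414 349.0629555 ] [291.18326467 172.3479342 ]
tab [283.38979025 199.03886138] [283.19148407 207.29749915] atten [288.64853044 224.2603171 ]
```

View pics/c4.png

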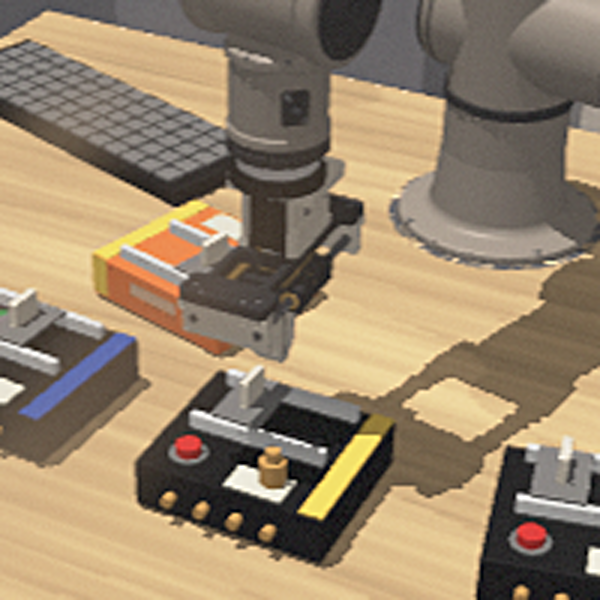

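The fingertips lie about 20–35 mm above the reported TCP. The wrist tip row of about 250, the tip width and the scene view all agree, so they passed over the tab. I go back behind the tab and lower further.

Emit:
{"api": "step_arm", "payload": {
  "commands": [
    [0,0,-1,1,0,0,0],
    [0,0,-2.5,1,0,0,0],
    [0,0.1,-4,1,0,0,0],
    [0,0.1,-5.6,1,0,0,0],
    [0,0.1,-5.6,1,0,0,0]
  ]
}}

```text
time: 4.15
tool_pos: [0.5169, -0.069, 0.0869]
tool_rot: [3.14, 0.002, 1.591]
contact_force: [-1.0, 0.6, -0.0]
opening: 0.0004
grip_force: 0.0
```

Emit:
{"api": "step_arm", "payload": {
  "commands": [
    [0,0.1,0,-1,0,0,0],
    [0,0.1,0,-2,0,0,0],
    [0,0.1,0,-2.5,0,0,0],
    [0,0.1,0,-2.5,0,0,0],
    [0,0.1,0,-2.5,0,0,0]
  ]
}}

```text
time: 4.57
tool_pos: [0.5169, -0.0651, 0.0604]
tool_rot: [-3.14, -0.001, 1.594]
contact_force: [1.2, -0.1, 0.1]
opening: 0.0004
grip_force: 0.0
```

Run:
```python
from h import *
import pickle
o=observe(); print(o["time"],o["tool_pos"],o["contact_force"])
m=camera_model("wrist"); w=read_camera("wrist")[:,:,::-1]; s=read_camera("scene")[:,:,::-1]
cv2.imwrite("pics/w4.png",w); pickle.dump(m,open("w4.pkl","wb"))
cv2.imwrite("pics/c5.png",np.hstack([cv2.resize(w[120:320,200:340],(350,500),interpolation=2),cv2.resize(s[150:270,240:340],(417,500),interpolation=2)]))
```

```text
4.5667 [ 0.51685949 -0.06512762  0.06036668] [ 1.17653482 -0.05672775  0.10813416]
```

View pics/c5.png

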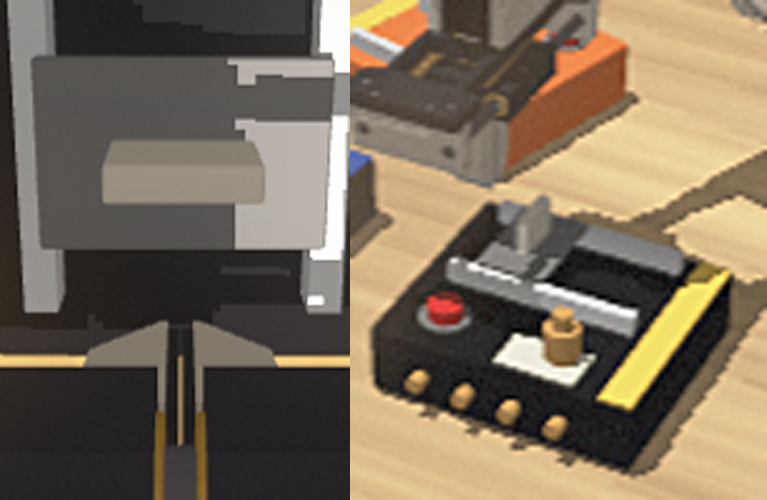

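The guard is still unmoved and the tips (wrist row about 249) sit behind the tab. I lower 1 cm more and push a short way with feedback.

Emit:
{"api": "step_arm", "payload": {
  "commands": [
    [0,0,0,-0.5,0,0,0],
    [0,0,0,-1,0,0,0],
    [0,0,0,-1,0,0,0]
  ]
}}

```text
time: 4.92
tool_pos: [0.5167, -0.0655, 0.0501]
tool_rot: [-3.14, -0.0, 1.593]
contact_force: [0.3, -0.3, -0.8]
opening: 0.0004
grip_force: 0.0
```

Emit:
{"api": "step_arm", "payload": {
  "commands": [
    [0,0,0.6,0,0,0,0],
    [0,0,1.2,0,0,0,0],
    [0,0,1.8,0,0,0,0],
    [0,0,2.1,0,0,0,0],
    [0,0,2.4,0,0,0,0]
  ]
}}

```text
time: 5.33
tool_pos: [0.5174, -0.0412, 0.0512]
tool_rot: [3.141, 0.0, 1.594]
contact_force: [0.2, -1.0, -0.9]
opening: 0.0001
grip_force: 0.4
```

Emit:
{"api": "step_arm", "payload": {
  "commands": [
    [0,0,0.3,0,0,0,0],
    [0,0,0.6,0,0,0,0],
    [0,0,0.9,0,0,0,0],
    [0,0,1.2,0,0,0,0],
    [0,0,1.2,0,0,0,0]
  ]
}}

```text
time: 5.75
tool_pos: [0.5173, -0.0293, 0.0511]
tool_rot: [3.141, -0.0, 1.593]
contact_force: [-0.3, -0.0, 0.1]
opening: 0.0003
grip_force: 0.0
```

```bash
cat >> h.py <<'E'
def look(n):
    o=observe(); print(o["time"],o["tool_pos"].round(4),o["contact_force"].round(2))
    m=camera_model("wrist"); w=read_camera("wrist")[:,:,::-1]; cv2.imwrite(f"pics/{n}.png",w)
    # brightness along the receiver's slide line x=.5155 at plate height: far edge of plate
    ys=np.arange(-.06,.06,.002); out=[]
    for x in (.493,.540):
        g=[int(w[int(v),int(u)].sum()/3) if 0<=v<420 else -1 for u,v in (proj(m,[x-.022*(y+.03),y,.067]) for y in ys)]
        print(x,g)
    hsv=cv2.cvtColor(np.ascontiguousarray(w),cv2.COLOR_BGR2HSV); k=cv2.inRange(hsv,(20,150,60),(35,255,255)); k[:,:150]=0;k[:,480:]=0;k[260:]=0
    n_,l,st,c=cv2.connectedComponentsWithStats(k); i=1+st[1:,4].argmax(); x,y,ww,h=st[i,:4]
    print("band",st[i],ray(m,x,y+h/2,.05)[:2].round(4),ray(m,x+ww,y+h/2,.05)[:2].round(4), ray(m,x+ww/2,y+h,.05)[:2].round(4))
E
python3 - <<'E'
from h import *
look("w5")
E
```

```text
5.75 [ 0.5173 -0.0293  0.0511] [-0.25 -0.01  0.13]
0.493 [25, 29, 28, 30, 29, 31, 29, 30, 31, 30, 41, 54, 72, 71, 71, 72, 72, 72, 72, 72, 73, 73, 72, 72, 72, 71, 72, 72, 72, 72, 73, 72, 72, 68, 25, 28, 27, 28, 25, 25, 28, 27, 27, 26, 28, 27, 27, 29, 29, 29, 30, 30, 32, 32, 32, 32, 35, 32, 34, 34]
0.54 [27, 27, 30, 30, 29, 30, 28, 32, 31, 31, 79, 40, 72, 67, 149, 70, 72, 73, 73, 70, 152, 154, 153, 153, 155, 154, 156, 156, 157, 158, 157, 158, 158, 160, 39, 35, 36, 45, 48, 49, 35, 34, 35, 35, 35, 48, 49, 49, 50, 51, 51, 51, 52, 53, 53, 55, 57, 57, 58, 58]
band [  173    38   289    43 12193] [0.4632 0.0697] [0.6154 0.0732] [0.54   0.0608]
```

The guard is now sliding (far edge from -0.007 to +0.007) and the band hasn't moved. I continue toward the stop, then creep.

Emit:
{"api": "step_arm", "payload": {
  "commands": [
    [0,0,0.3,0,0,0,0],
    [0,0,0.6,0,0,0,0],
    [0,0,0.9,0,0,0,0],
    [0,-0.05,1.2,0,0,0,0],
    [0,-0.05,1.5,0,0,0,0]
  ]
}}

```text
time: 6.22
tool_pos: [0.517, -0.0145, 0.0511]
tool_rot: [3.141, 0.0, 1.593]
contact_force: [0.3, -0.5, -0.2]
opening: 0.0003
grip_force: 0.4
```

Emit:
{"api": "step_arm", "payload": {
  "commands": [
    [0,0,0.3,0,0,0,0],
    [0,0,0.6,0,0,0,0],
    [0,0,0.9,0,0,0,0],
    [0,-0.05,1.2,0,0,0,0],
    [0,-0.05,1.5,0,0,0,0]
  ]
}}

```text
time: 6.63
tool_pos: [0.5164, 0.0005, 0.0511]
tool_rot: [3.141, 0.0, 1.593]
contact_force: [-0.4, -0.7, 0.9]
opening: 0.0006
grip_force: 0.4
```

Emit:
{"api": "step_arm", "payload": {
  "commands": [
    [0,0,0.1,0,0,0,0],
    [0,0,0.2,0,0,0,0],
    [0,0,0.3,0,0,0,0],
    [0,0,0.4,0,0,0,0],
    [0,0,0.4,0,0,0,0]
  ]
}}

```text
time: 7.05
tool_pos: [0.5163, 0.0043, 0.0511]
tool_rot: [3.142, -0.0, 1.593]
contact_force: [-0.7, -0.1, 1.1]
opening: 0.0005
grip_force: 0.1
```

Run:
```python
from h import *
look("w6")
```

```text
7.05 [0.5163 0.0043 0.0511] [-0.67 -0.06  1.06]
0.493 [34, 34, 33, 35, 35, 35, 34, 33, 35, 35, 33, 35, 34, 33, 35, 33, 33, 35, 33, 33, 34, 34, 34, 35, 36, 35, 36, 48, 79, 82, 81, 82, 81, 82, 82, 83, 82, 82, 83, 81, 82, 82, 83, 83, 82, 82, 83, 83, 83, 82, 50, 33, 33, 35, 33, 33, 36, 36, 37, 37]
0.54 [35, 36, 34, 36, 36, 35, 35, 37, 34, 35, 35, 35, 34, 36, 36, 35, 32, 34, 34, 37, 36, 35, 35, 39, 36, 36, 37, 58, 49, 84, 76, 173, 83, 84, 86, 80, 177, 171, 173, 173, 174, 175, 174, 177, 177, 177, 178, 179, 179, 181, 141, 45, 47, 48, 63, 64, 64, 51, 51, 54]
band [  178   106   274    39 10491] [0.4629 0.0695] [0.615  0.0729] [0.5396 0.0605]
```

Emit:
{"api": "step_arm", "payload": {
  "commands": [
    [0,0,0.05,0,0,0,0],
    [0,0,0.1,0,0,0,0],
    [0,0,0.15,0,0,0,0],
    [0,0,0.2,0,0,0,0],
    [0,0,0.2,0,0,0,0]
  ]
}}

```text
time: 7.52
tool_pos: [0.5162, 0.0063, 0.051]
tool_rot: [-3.141, -0.0, 1.593]
contact_force: [-0.4, -0.4, 0.6]
opening: 0.0003
grip_force: 0.3
```

Emit:
{"api": "step_arm", "payload": {
  "commands": [
    [0,0,0.05,0,0,0,0],
    [0,0,0.1,0,0,0,0],
    [0,0,0.1,0,0,0,0]
  ]
}}

```text
time: 7.77
tool_pos: [0.5162, 0.0073, 0.051]
tool_rot: [-3.141, -0.0, 1.593]
contact_force: [-0.8, -0.4, -0.3]
opening: 0.0005
grip_force: 0.3
```

Emit:
{"api": "step_arm", "payload": {
  "commands": [
    [0,0,0.05,0,0,0,0],
    [0,0,0.1,0,0,0,0],
    [0,0,0.1,0,0,0,0]
  ]
}}

```text
time: 8.02
tool_pos: [0.5162, 0.0083, 0.051]
tool_rot: [-3.142, -0.0, 1.593]
contact_force: [-1.5, -0.6, -0.0]
opening: 0.0002
grip_force: 0.3
```

Run:
```python
from h import *
look("w7")
```

```text
8.0167 [0.5162 0.0083 0.051 ] [-1.51 -0.59 -0.02]
0.493 [33, 33, 32, 34, 34, 35, 34, 32, 34, 36, 35, 34, 36, 34, 34, 35, 34, 32, 32, 32, 33, 35, 33, 33, 35, 35, 35, 36, 34, 47, 80, 81, 81, 81, 81, 81, 80, 80, 81, 80, 81, 81, 82, 81, 82, 81, 81, 82, 81, 82, 83, 82, 50, 32, 30, 33, 34, 34, 35, 36]
0.54 [34, 34, 34, 35, 36, 35, 35, 35, 34, 35, 35, 35, 35, 35, 34, 34, 35, 34, 32, 32, 35, 34, 33, 35, 36, 36, 36, 37, 40, 57, 48, 82, 75, 171, 82, 83, 83, 79, 175, 169, 171, 172, 171, 173, 173, 175, 175, 176, 176, 176, 178, 179, 134, 46, 46, 47, 63, 64, 65, 51]
band [  179   113   272    39 10176] [0.4633 0.0697] [0.6151 0.0731] [0.5398 0.0605]
```

Emit:
{"api": "step_arm", "payload": {
  "commands": [
    [0,0,0.05,0,0,0,0],
    [0,0,0.1,0,0,0,0],
    [0,0,0.1,0,0,0,0]
  ]
}}

```text
time: 8.32
tool_pos: [0.5164, 0.009, 0.0511]
tool_rot: [3.141, 0.0, 1.593]
contact_force: [-0.5, -2.7, 0.8]
opening: 0.0003
grip_force: 1.1
```

Emit:
{"api": "step_arm", "payload": {
  "commands": [
    [0,0,0.05,0,0,0,0],
    [0,0,0.05,0,0,0,0]
  ]
}}

```text
time: 8.48
tool_pos: [0.5164, 0.0092, 0.0511]
tool_rot: [3.141, 0.001, 1.593]
contact_force: [0.4, -4.3, 0.6]
opening: 0.0008
grip_force: 2.3
```

Emit:
{"api": "step_arm", "payload": {
  "commands": [
    [0,0,0.05,0,0,0,0],
    [0,0,0.05,0,0,0,0]
  ]
}}

```text
time: 8.65
tool_pos: [0.5164, 0.0096, 0.0511]
tool_rot: [3.141, 0.001, 1.593]
contact_force: [-1.1, -5.4, 0.6]
opening: 0.0004
grip_force: 2.7
```

Run:
```python
from h import *
look("w8")
```

```text
8.65 [0.5164 0.0096 0.0511] [-1.11 -5.45  0.64]
0.493 [33, 35, 33, 33, 34, 32, 35, 35, 33, 35, 34, 34, 33, 34, 33, 33, 34, 34, 31, 33, 32, 33, 33, 33, 35, 35, 34, 34, 36, 45, 54, 80, 81, 81, 81, 80, 81, 81, 81, 81, 82, 81, 82, 80, 81, 81, 82, 81, 81, 83, 82, 82, 76, 32, 33, 34, 33, 34, 34, 34]
0.54 [34, 34, 36, 34, 34, 35, 32, 35, 34, 35, 34, 34, 34, 35, 33, 35, 35, 34, 36, 32, 33, 33, 32, 35, 35, 35, 36, 37, 37, 33, 48, 79, 82, 77, 171, 83, 83, 83, 84, 103, 170, 170, 171, 173, 173, 173, 175, 175, 176, 177, 178, 177, 180, 65, 48, 49, 64, 64, 64, 66]
band [  179   115   272    39 10215] [0.4634 0.0699] [0.6155 0.0733] [0.54   0.0607]
```

The stop is felt at y ≈ 0.009 and the receiver hasn't shifted. I back off, rise a little and go above the button.

Emit:
{"api": "step_arm", "payload": {
  "commands": [
    [0,0,-0.4,0,0,0,0],
    [0,0,-1.2,0.5,0,0,0],
    [0,0,-3,1,0,0,0],
    [0,0,-4.65,1,0,0,0],
    [0,0,-4.65,1,0,0,0]
  ]
}}

```text
time: 9.12
tool_pos: [0.5171, -0.0387, 0.0618]
tool_rot: [3.14, 0.001, 1.591]
contact_force: [-0.1, 0.1, -0.1]
opening: 0.0002
grip_force: 0.0
```

Emit:
{"api": "step_arm", "payload": {
  "commands": [
    [0,0,0,-0.3,0,0,0],
    [0,0,0,-0.6,0,0,0],
    [0,0,0,-0.9,0,0,0],
    [0,0,0,-0.9,0,0,0],
    [0,0,0,-0.9,0,0,0]
  ]
}}

```text
time: 9.53
tool_pos: [0.516, -0.0357, 0.0517]
tool_rot: [-3.141, -0.0, 1.594]
contact_force: [0.2, 0.6, -0.2]
opening: 0.0007
grip_force: 0.0
```

Run:
```python
from h import *
look("w9")
```

```text
9.5333 [ 0.516  -0.0357  0.0517] [ 0.21  0.64 -0.23]
0.493 [29, 31, 30, 31, 30, 30, 38, 42, 41, 27, 27, 29, 29, 28, 30, 29, 28, 30, 27, 30, 26, 30, 31, 28, 27, 30, 28, 30, 29, 28, 26, 73, 73, 72, 73, 74, 73, 74, 75, 75, 74, 74, 75, 74, 75, 76, 76, 76, 76, 76, 75, 77, 75, 33, 34, 34, 34, 34, 36, 33]
0.54 [28, 30, 32, 30, 30, 31, 33, 44, 45, 43, 44, 44, 35, 33, 33, 33, 49, 33, 34, 36, 33, 34, 48, 49, 49, 49, 49, 50, 51, 52, 51, 157, 160, 160, 77, 77, 79, 78, 166, 159, 160, 158, 159, 159, 158, 158, 157, 157, 157, 156, 156, 155, 156, 45, 55, 59, 59, 60, 61, 61]
band [  180    24   286    44 12259] [0.4658 0.07  ] [0.6152 0.0735] [0.5412 0.0611]
```

Emit:
{"api": "step_arm", "payload": {
  "commands": [
    [0,0,-0.1,-0.1,0,0,0],
    [0,0,-0.1,-0.2,0,0,0],
    [0,0,-0.1,-0.3,0,0,0],
    [0,0,-0.1,-0.4,0,0,0],
    [0,0,-0.1,-0.4,0,0,0]
  ]
}}

```text
time: 10.0
tool_pos: [0.5162, -0.0373, 0.0479]
tool_rot: [-3.141, -0.0, 1.593]
contact_force: [0.2, 0.4, -0.1]
opening: 0.0003
grip_force: 0.0
```

Emit:
{"api": "step_arm", "payload": {
  "commands": [
    [0,0,0,-0.1,0,0,0],
    [0,0,0,-0.2,0,0,0],
    [0,0,0,-0.3,0,0,0],
    [0,0,0,-0.4,0,0,0],
    [0,0,0,-0.4,0,0,0]
  ]
}}

```text
time: 10.42
tool_pos: [0.5162, -0.0373, 0.0438]
tool_rot: [-3.141, -0.0, 1.593]
contact_force: [0.9, 0.3, 0.2]
opening: 0.0005
grip_force: 0.0
```

Emit:
{"api": "step_arm", "payload": {
  "commands": [
    [0,0,0,-0.1,0,0,0],
    [0,0,0,-0.2,0,0,0],
    [0,0,0,-0.3,0,0,0],
    [0,0,0,-0.3,0,0,0]
  ]
}}

```text
time: 10.75
tool_pos: [0.5162, -0.0373, 0.0408]
tool_rot: [-3.141, -0.0, 1.593]
contact_force: [0.0, 0.4, -0.1]
opening: 0.0005
grip_force: 0.0
```

Emit:
{"api": "step_arm", "payload": {
  "commands": [
    [0,0,0,-0.1,0,0,0],
    [0,0,0,-0.2,0,0,0],
    [0,0,0,-0.3,0,0,0],
    [0,0,0,-0.3,0,0,0]
  ]
}}

```text
time: 11.08
tool_pos: [0.5162, -0.0373, 0.0378]
tool_rot: [-3.141, -0.0, 1.593]
contact_force: [0.9, 0.1, -0.1]
opening: 0.0005
grip_force: 0.0
```

Emit:
{"api": "step_arm", "payload": {
  "commands": [
    [0,0,0,-0.1,0,0,0],
    [0,0,0,-0.2,0,0,0],
    [0,0,0,-0.3,0,0,0],
    [0,0,0,-0.3,0,0,0]
  ]
}}

```text
time: 11.42
tool_pos: [0.5162, -0.0373, 0.0348]
tool_rot: [-3.141, -0.0, 1.593]
contact_force: [0.1, -0.2, 0.2]
opening: 0.0007
grip_force: 0.0
```

Emit:
{"api": "step_arm", "payload": {
  "commands": [
    [0,0,0,-0.1,0,0,0],
    [0,0,0,-0.2,0,0,0],
    [0,0,0,-0.3,0,0,0],
    [0,0,0,-0.3,0,0,0]
  ]
}}

```text
time: 11.75
tool_pos: [0.5162, -0.0373, 0.0319]
tool_rot: [-3.141, -0.0, 1.593]
contact_force: [0.6, 0.2, -0.0]
opening: 0.0006
grip_force: 0.0
```

Emit:
{"api": "step_arm", "payload": {
  "commands": [
    [0,0,0,-0.1,0,0,0],
    [0,0,0,-0.2,0,0,0],
    [0,0,0,-0.2,0,0,0]
  ]
}}

```text
time: 12.0
tool_pos: [0.5162, -0.0373, 0.0299]
tool_rot: [-3.141, -0.0, 1.593]
contact_force: [-0.9, 0.3, -0.4]
opening: 0.0005
grip_force: 0.0
```

Emit:
{"api": "step_arm", "payload": {
  "commands": [
    [0,0,0,-0.1,0,0,0],
    [0,0,0,-0.2,0,0,0],
    [0,0,0,-0.2,0,0,0]
  ]
}}

```text
time: 12.25
tool_pos: [0.5162, -0.0373, 0.0279]
tool_rot: [-3.141, -0.0, 1.593]
contact_force: [-0.3, 0.0, 0.5]
opening: 0.0005
grip_force: 0.0
```

Emit:
{"api": "step_arm", "payload": {
  "commands": [
    [0,0,0,-0.1,0,0,0],
    [0,0,0,-0.2,0,0,0],
    [0,0,0,-0.2,0,0,0]
  ]
}}

```text
time: 12.5
tool_pos: [0.5162, -0.0373, 0.0259]
tool_rot: [-3.141, -0.0, 1.593]
contact_force: [-0.2, 0.2, -0.4]
opening: 0.0002
grip_force: 0.0
```

Emit:
{"api": "step_arm", "payload": {
  "commands": [
    [0,0,0,-0.1,0,0,0],
    [0,0,0,-0.2,0,0,0],
    [0,0,0,-0.2,0,0,0]
  ]
}}

```text
time: 12.75
tool_pos: [0.5162, -0.0373, 0.0239]
tool_rot: [-3.141, -0.0, 1.593]
contact_force: [-0.4, 0.4, -0.3]
opening: 0.0004
grip_force: 0.0
```

Emit:
{"api": "step_arm", "payload": {
  "commands": [
    [0,0,0,-0.1,0,0,0],
    [0,0,0,-0.2,0,0,0],
    [0,0,0,-0.2,0,0,0]
  ]
}}

```text
time: 13.0
tool_pos: [0.5164, -0.0373, 0.022]
tool_rot: [3.141, -0.0, 1.593]
contact_force: [0.1, 0.7, 1.3]
opening: 0.0005
grip_force: 0.3
```

Run:
```python
from h import *
look("w10")
```

```text
13.0 [ 0.5164 -0.0373  0.022 ] [0.1  0.67 1.31]
0.493 [29, 29, 29, 30, 27, 29, 27, 26, 28, 29, 29, 27, 30, 25, 25, 29, 26, 24, 29, 28, 26, 26, 26, 26, 28, 27, 27, 27, 26, 28, 25, 70, 71, 73, 72, 73, 73, 72, 71, 73, 73, 74, 74, 73, 73, 73, 73, 74, 75, 75, 74, 74, 73, 29, 30, 30, 28, 30, 30, 30]
0.54 [29, 31, 29, 30, 27, 29, 30, 30, 30, 29, 32, 32, 33, 39, 29, 32, 32, 33, 45, 45, 45, 46, 46, 47, 47, 48, 48, 48, 49, 48, 49, 76, 76, 77, 76, 159, 157, 157, 157, 156, 157, 158, 155, 156, 155, 156, 155, 155, 153, 153, 152, 152, 152, 42, 51, 55, 54, 56, 58, 57]
band [  161     4   319    53 16598] [0.4655 0.0704] [0.6056 0.0735] [0.5362 0.0612]
```

Contact with the button started at TCP z ≈ 0.023. Pressing slowly.

Emit:
{"api": "step_arm", "payload": {
  "commands": [
    [0,0,0,-0.1,0,0,0],
    [0,0,0,-0.2,0,0,0],
    [0,0,0,-0.2,0,0,0]
  ]
}}

```text
time: 13.3
tool_pos: [0.5164, -0.0373, 0.02]
tool_rot: [3.141, 0.0, 1.593]
contact_force: [-0.2, 0.6, 3.1]
opening: 0.0007
grip_force: 0.9
```

Emit:
{"api": "step_arm", "payload": {
  "commands": [
    [0,0,0,-0.1,0,0,0],
    [0,0,0,-0.2,0,0,0],
    [0,0,0,-0.2,0,0,0]
  ]
}}

```text
time: 13.55
tool_pos: [0.5164, -0.0373, 0.018]
tool_rot: [3.141, 0.0, 1.593]
contact_force: [-0.8, 0.6, 3.1]
opening: 0.0002
grip_force: 1.5
```

Emit:
{"api": "step_arm", "payload": {
  "commands": [
    [0,0,0,-0.1,0,0,0],
    [0,0,0,-0.15,0,0,0],
    [0,0,0,-0.15,0,0,0]
  ]
}}

```text
time: 13.8
tool_pos: [0.5164, -0.0373, 0.0166]
tool_rot: [3.141, 0.0, 1.593]
contact_force: [-0.5, 0.3, 5.0]
opening: 0.0001
grip_force: 1.9
```

Emit:
{"api": "step_arm", "payload": {
  "commands": [
    [0,0,0,-0.05,0,0,0],
    [0,0,0,-0.05,0,0,0]
  ]
}}

```text
time: 13.97
tool_pos: [0.5164, -0.0373, 0.0161]
tool_rot: [3.141, 0.0, 1.593]
contact_force: [-0.6, 0.1, 3.2]
opening: 0.0008
grip_force: 2.1
```

Emit:
{"api": "step_arm", "payload": {
  "commands": [
    [0,0,0,-0.05,0,0,0],
    [0,0,0,-0.05,0,0,0]
  ]
}}

```text
time: 14.13
tool_pos: [0.5164, -0.0373, 0.0156]
tool_rot: [3.141, 0.0, 1.593]
contact_force: [-0.2, 1.2, 5.2]
opening: 0.0004
grip_force: 2.2
```

Emit:
{"api": "step_arm", "payload": {
  "commands": [
    [0,0,0,-0.05,0,0,0],
    [0,0,0,-0.05,0,0,0]
  ]
}}

```text
time: 14.3
tool_pos: [0.5164, -0.0373, 0.0151]
tool_rot: [3.141, 0.0, 1.593]
contact_force: [-0.7, -0.2, 4.3]
opening: 0.0003
grip_force: 2.4
```

Emit:
{"api": "step_arm", "payload": {
  "commands": [
    [0,0,0,-0.05,0,0,0],
    [0,0,0,-0.05,0,0,0]
  ]
}}

```text
time: 14.47
tool_pos: [0.5164, -0.0373, 0.0146]
tool_rot: [3.141, 0.0, 1.593]
contact_force: [-1.3, 0.2, 5.3]
opening: 0.0003
grip_force: 2.5
```

Emit:
{"api": "step_arm", "payload": {
  "commands": [
    [0,0,0,-0.05,0,0,0],
    [0,0,0,-0.05,0,0,0]
  ]
}}

```text
time: 14.63
tool_pos: [0.5164, -0.0373, 0.0141]
tool_rot: [3.141, 0.0, 1.593]
contact_force: [-1.4, -0.7, 4.9]
opening: 0.0005
grip_force: 2.8
```

Emit:
{"api": "step_arm", "payload": {
  "commands": [
    [0,0,0,-0.05,0,0,0],
    [0,0,0,-0.05,0,0,0]
  ]
}}

```text
time: 14.8
tool_pos: [0.5164, -0.0373, 0.014]
tool_rot: [3.141, 0.0, 1.593]
contact_force: [-2.0, 0.1, 8.5]
opening: 0.0001
grip_force: 4.4
```

Emit:
{"api": "step_arm", "payload": {
  "commands": [
    [0,0,0,-0.03,0,0,0],
    [0,0,0,-0.03,0,0,0]
  ]
}}

```text
time: 14.97
tool_pos: [0.5165, -0.0373, 0.0139]
tool_rot: [3.141, 0.0, 1.593]
contact_force: [-2.0, 0.7, 11.5]
opening: 0.0001
grip_force: 5.4
```

The hard stop is reached, since force jumped while the position stalled at z = 0.014. I withdraw straight up.

Emit:
{"api": "step_arm", "payload": {
  "commands": [
    [0,0,0,0.3,0,0,0],
    [0,0,0,0.7,0,0,0],
    [0,0,0,1.1,0,0,0],
    [0,0,0,1.8,0,0,0],
    [0,0,0,3,0,0,0]
  ]
}}

```text
time: 15.38
tool_pos: [0.5151, -0.037, 0.0426]
tool_rot: [-3.139, -0.001, 1.593]
contact_force: [0.9, -0.7, -0.5]
opening: 0.0008
grip_force: 0.0
```

Emit:
{"api": "step_arm", "payload": {
  "commands": [
    [0,0,0,3,0,0,0],
    [0,0,0,6,0,0,0],
    [0,0,0,9,0,0,0],
    [0,0,0,12,0,0,0],
    [0,0,0,15,0,0,0]
  ]
}}

```text
time: 15.8
tool_pos: [0.5157, -0.0371, 0.1948]
tool_rot: [-3.141, -0.0, 1.593]
contact_force: [0.1, 0.1, 0.2]
opening: 0.0006
grip_force: 0.0
```

Emit:
{"api": "step_arm", "payload": {
  "commands": [
    [0,-3,-3,1,0,0,0],
    [0,-6,-6,1,0,0,0],
    [0,-8,-8,1,0,0,0],
    [0,-8,-8,1,0,0,0],
    [0,-8,-8,1,0,0,0]
  ]
}}

```text
time: 16.22
tool_pos: [0.4354, -0.1181, 0.2037]
tool_rot: [3.141, -0.0, 1.59]
contact_force: [0.6, -0.1, -0.2]
opening: -0.0001
grip_force: 0.0
```

Run:
```python
from h import *
look("w11")
w=cv2.imread("pics/w11.png"); s=read_camera("scene")[:,:,::-1]
cv2.imwrite("pics/c11.png",np.hstack([cv2.resize(w,(440,330)),cv2.resize(s[180:270,230:350],(360,330),interpolation=2)]))
```

```text
16.2167 [ 0.4354 -0.1181  0.2037] [ 0.59 -0.15 -0.23]
0.493 [62, 60, 61, 60, 59, 61, 61, 59, 59, 59, 59, 57, 57, 58, 59, 58, 59, 58, 58, 57, 58, 56, 57, 56, 57, 56, 54, 58, 56, 56, 53, 149, 148, 147, 147, 146, 146, 146, 146, 145, 145, 144, 144, 144, 143, 143, 142, 142, 142, 141, 140, 141, 136, -1, -1, -1, -1, -1, -1, -1]
0.54 [41, 37, 37, 41, 42, 41, 37, 37, 35, 41, 42, 37, 36, 34, 36, 40, 36, 36, 37, 36, 36, 50, 54, 54, 54, 41, 54, 52, 52, 40, 38, 144, 143, 143, 141, 142, 141, 141, 140, 140, 139, 140, 151, 235, 231, 226, 223, 137, 137, 138, 135, 135, 138, -1, -1, -1, -1, -1, -1, -1]
band [445  18  21  19 110] [0.5905 0.0289] [0.6096 0.0292] [0.6014 0.0212]
```

View pics/c11.png

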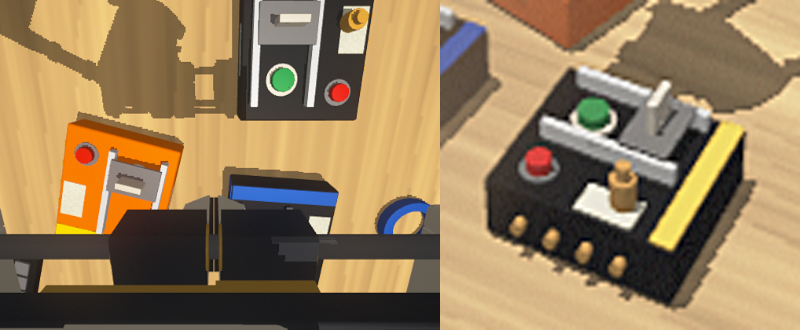

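The guard is fully open, the green button (285,78 left; 592,112 right) is up again, and the attenuator and receiver are in place.

```bash
python3 -c "
from cell import *
print(hand_in())"
```

```text
the job is handed in; nothing more can be done
None
```

I opened the yellow receiver's guard to its stop by the white tab, pressed the green button to its hard stop and let it spring back. I then withdrew and handed the job in at about 16 s; in the last pictures the receiver, attenuator and red button look undisturbed.

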